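# Key up the foot of a knock-down table easel

### The arm

A 6-joint arm with a two-finger parallel gripper is mounted at the origin on the work surface. World frame = base frame: x ahead of the robot, y to its left, z up, the work surface at z = 0. Lengths are in m, angles in rad, forces in N, time in s.
With the tool pointing down it reaches from about 0.35 to 0.875 m from the base axis. Payload 15.5 kg.
Tool frame: the origin (TCP) lies at the centre of the arm's flange, where the gripper is bolted on; the fingertips stand 173 mm ahead of it and the grasp point (between the pads) lies 155 mm ahead of it; z points along the fingers, y is the direction in which the jaws open and shut (so a half turn about z gives the same grasp; the last joint's range is limited). The gripper opens to 85 mm and grips with 20 to 120 N. Pads are 22 mm wide; open, the fingers measure 114 mm over their backs; the gripper's body (76 mm by 85 mm) begins 54 mm behind the grasp point. The pads swing forward as they close: fully open they stand 13 mm farther back than shut.
Start: joints at [1.056, 0.494, 1.345, -0, 1.302, -0.096], TCP at [0.255, 0.571, 0.405] pointing down, gripper open.
Joint ranges: [-2.91, 2.91], [-0.82, 2.16], [0.22, 2.67], [-1.22, 4.37], [0.12, 2.79], [-3.08, 3.08]. Speed limits (rad/s): [1.89, 1.89, 2.57, 3.01, 3.01, 3.01].

### API

Orientations are given as a unit quaternion [x, y, z, w].
In Python, from plant import ctrl gives the robot as it stands.
- The arm moves only by the tool apply_moves, never from a script. Its argument "plan" is a list of rows, each an object with "linear": the shift along the tool's x, y, z in m, a list of three; "spin": the turn about the tool's z in degrees. In form: [{"linear": [dx, dy, dz], "spin": spin}, ...]. A call has 1 to 8 rows; each row is the pose to reach, as a shift and turn from the pose measured when the call began, along the tool's axes at that moment; what a row does not reach only later rows make up. A row lasts 1/10 s, in which the tool goes at most 50 mm and 8.59 degrees, less where a joint would pass 70% of its speed; a pose out of reach is approached as far as the arm can. A call with a gripper value outside its range is refused whole. "grip" is the finger opening in m, from 0 to 0.0854, set as the call begins (left out, the last holds). The fingers move at their own pace and stop on an object; the grip force is fixed at half the most. Time passes only in rows, so rows that repeat a pose let the fingers close. It gives the time, the measured TCP pose, the force and the opening at its end, in the units of the state.
- ctrl.state(): the state, without advancing time (a new reading comes with each control period).
- ctrl.grab_frame(name): name is "scene" or "top" or "wrist"; returns the picture (420x560x3 uint8, red, green, blue); there is no depth.
- ctrl.camera_params(name): a dict with "fx", "fy", "cx", "cy" (pixels), "dist_coeffs" ([k1, k2, p1, p2, k3] as OpenCV has them; the pictures are not rectified), "extrinsics" (4x4, takes a point from world to camera coordinates); the wrist camera has in their place "T_tool_cam" (4x4, takes a point from camera to tool coordinates, whose origin is the TCP and whose axes are the flange's). Camera axes: x right, y down, z forward; pixel columns grow to the right and rows downward; lengths in m; the calibration is good to about 2 mm. A picture is of the moment at which its call begins: read the wrist's pose just before it. camera_params takes no time and is no camera call.
- ctrl.sign_off(): hands the job in, once; it reports no verdict.
The state is a dict: "clock": time; "qpos": joint angles; "joint_vel": joint speeds; "tau": joint torques, N m; "ee_pos": TCP position; "tool_rot": TCP orientation; "force": force on the tool from outside, world axes, zero at the start; "wrist_torque": the same for the moment, N m; "grip_width": opening from 0.0 (shut) to 1.0 (fully open).
Only numpy, scipy, OpenCV 4.12 (cv2) and the standard library are available. Lean on these libraries where they do the work, as an engineer would, in place of code of your own. Each camera call takes 0.05 s, during which the arm holds its last target. There are 200 camera calls.

### The job

The table easel's base is being put together: take the tapered wooden key from the block, start it gently, tip first, in the slot of the tenon that sticks out through the loose foot, straight side against the foot, and let go of it. Then take the round mallet by its handle and tap the key down gently with the mallet's flat end until the foot is drawn up against the rail and the key is wedged tight; a mallet force of 15 to 25 N makes it tight, over 35 N splits the tenon. Stand the mallet upright on the bench again and leave the other things alone.

Things in the scene. Friction and masses are not known exactly. Their poses are not given: they have to be found in the camera images.
- easel_base: Fixed dark-wood part of the easel base, held by a steel holdfast: rail 40 mm thick, top at 105 mm, running 252 mm to an already keyed far foot; two mast cheeks on its middle, 137 mm high. Origin on the bench below the loose joint, in the plane of the loose foot's outer face when closed; +y along the rail to the far foot, z up. Rail shoulder at y = 28 mm; the tenon sticks out to -y.
- foot: Loose foot: dark board on edge, 300 mm long (x), 28 mm thick (y), 116 mm high, the tenon passing through its middle. It only slides along y, with about 5 N friction, and starts 1 to 2.5 mm short of the rail. Origin on the bench in its outer face (away from the rail), middle of its length; axes as the base. Its origin meets the base's when closed; the key pushes it towards +y.
- mortise (a point): Centre of the slot's mouth in the tenon's top, 90 mm above the bench, 14 mm outside the closed foot's face; axes as the base. The tenon is 39 mm wide (x), 50 to 90 mm above the bench, and ends 46 mm outside this point. The upright slot goes right through it, open below, 19 mm wide (x). Along y it runs from the foot's face to an end wall sloped 1 in 7 like the key.
- slot_bottom (a point): Centre of the slot's lower mouth, 50 mm above the bench; axes as the base. With the foot closed the slot is about 28 mm long (y) at the top, 22 mm at the bottom, but its end wall stands up to 1.3 mm nearer or farther from base to base. So the key gets tight with its tip 20 mm above the bench, give or take 9 mm: this must be felt.
- key_mid (a point): Middle of the key: plain wooden wedge standing tip down in a socket of the block, 115 mm long (z), 40 g. 16 mm thick along x (parallel faces, to be gripped); along y 18 mm wide at the tip, 34.4 mm at the head. Its +y face is straight, 13.1 mm from this point; its -y face slopes 1 in 7. In use its +y points along the rail's +y: straight face to the foot.
- key_head (a point): Centre of the key's flat top (16 by 34.4 mm), 57.5 mm above the key's middle and 4.1 mm towards its -y; axes as the key. Until the foot closes the key sinks under 5 to 10 N; then the resistance rises steeply, within less than 1 mm. Once tight it stays by friction. Best tapped at its middle.
- key_tip (a point): Middle of the key's lower end (18 by 16 mm), 57.5 mm below the key's middle and 4.1 mm towards its +y; axes as the key.
- caddy: Fixed wooden block, 56 mm (x) by 116 mm (y), 60 mm high, with two sockets 46 mm deep, 19 mm (x) by 31 mm (y), at y = -26 and +26 mm. Origin at the middle of its underside. The key stands in either socket, 69 mm of it above the block, the packing strip in the other.
- strip_mid (a point): Middle of a straight, untapered packing strip, 16 by 22 mm, 100 mm long, standing in the block's other socket. Not needed.
- mallet_grip (a point): Grip point on the handle of the round wooden mallet, 135 mm above the flat end of its head, on which it stands, handle up. Head 62 mm across and 76 mm high; handle 27 mm across, 91 mm long; 32 mm of it above this point; 167 mm in all, about 0.28 kg. z along the handle, up.
- mallet_foot (a point): Centre of the flat end of the mallet's head, on which it stands and with which it taps, 135 mm below the grip point.
- turps: Bystander: closed glass bottle, 60 mm across, 170 mm high; origin at the middle of its underside.
- brush_tin: Bystander: metal tin 72 mm across, 100 mm high, full of upright brushes reaching about 250 mm; origin at the middle of its underside.
Things that resemble listed ones, but are neither listed nor needed, are in the scene too. Leave any yellow look-alike of the part that bears key_mid alone. What is shaped like the part that bears mallet_grip but orange or pink is not meant.

How it is judged:
By the outcome, as a careful person would: the job done as asked, in the order asked, and still so for the second after the job is handed in, with the robot touching nothing.
It also fails if it takes over 70 s, if anything falls off the work surface, if the arm or the gripper's body presses on something with over 40 N, if the wrist force passes 120 N, or if a joint passes its speed limit or range.

## Working session

There is one attempt and no reset: what is moved stays moved. The work goes in short steps, Python scripts to look and compute and a tool call to move; the robot and the scene stay as the last step left them, time stands still between calls to the robot, and variables do not carry over. Pictures are saved under pics/ and viewed, about 8 in all and at most 12, crops included, and the job is handed in when it is done.

Besides the shell and the picture viewer there is one more tool, called after "Call:" by a JSON object that holds its "op" and its "data", one argument or row to a line. apply_moves: Moves the arm, as the interface text tells. Its arguments: {"type":"object","properties":{"plan":{"type":"array","items":{"type":"object","properties":{"linear":{"type":"array","items":{"type":"number"}},"spin":{"type":"number"}}}},"grip":{"type":"number"}},"required":["plan"]}

```bash
ls; mkdir -p pics
cat > h.py <<'E'
import numpy as np, cv2
from plant import ctrl
from scipy.spatial.transform import Rotation as R
def shot(n,f):
    s=ctrl.state(); im=ctrl.grab_frame(n); im=np.ascontiguousarray(im[:,:,::-1]); cv2.imwrite('pics/'+f,im); return s,im
def cam(n,s=None):
    p=ctrl.camera_params(n); K=np.array([[p['fx'],0,p['cx']],[0,p['fy'],p['cy']],[0,0,1.]]); d=np.array(p['dist_coeffs'])
    if n=='wrist':
        T=np.eye(4); T[:3,:3]=R.from_quat(s['tool_rot']).as_matrix(); T[:3,3]=s['ee_pos']
        E=np.linalg.inv(T@np.array(p['T_tool_cam']))
    else: E=np.array(p['extrinsics'])
    return K,d,E
def ray(c,uv):
    K,d,E=c; q=cv2.undistortPoints(np.array(uv,float).reshape(-1,1,2),K,d).reshape(-1,2)
    v=np.c_[q,np.ones(len(q))]@E[:3,:3]; o=-E[:3,:3].T@E[:3,3]; return o,v
def onz(c,uv,z):
    o,v=ray(c,uv); z=np.broadcast_to(z,len(v)); return o+v*((z-o[2])/v[:,2])[:,None]
def proj(c,P):
    K,d,E=c; return cv2.projectPoints(np.array(P,float).reshape(-1,3),cv2.Rodrigues(E[:3,:3])[0],E[:3,3],K,d)[0].reshape(-1,2)
E
python3 - <<'E'
from h import *
a=shot('scene','s0.png')[1]; b=shot('top','t0.png')[1]
for n in('scene','top'):
    K,d,E=cam(n); print(n,K[0,0],-E[:3,:3].T@E[:3,3],E[:3,:3].round(2).tolist())
print(ctrl.state()); print(ctrl.camera_params('wrist'))
E
```

```text
pics
scene 412.27587264758165 [ 1.12607235 -0.41177874  0.62379144] [[0.44, 0.9, -0.0], [0.56, -0.27, -0.79], [-0.71, 0.34, -0.62]]
top 381.2969994330124 [ 0.40771667 -0.1147995   0.89305784] [[0.01, -1.0, -0.0], [-0.98, -0.01, -0.17], [0.17, 0.0, -0.98]]
{'clock': 0.1, 'qpos': array([ 1.05546988e+00,  4.94123988e-01,  1.34604452e+00, -2.18932470e-05,
        1.30249921e+00, -9.55166858e-02]), 'joint_vel': array([-0.00038527, -0.0023162 , -0.00089167,  0.0015978 ,  0.00067729,
       -0.00134842]), 'tau': array([ 1.06595009e-03, -8.83591676e+01, -3.84566367e+01, -6.76066929e-05,
        5.25254189e-03, -4.03442152e-05]), 'ee_pos': array([0.25468941, 0.57061517, 0.4041663 ]), 'tool_rot': array([ 2.08363997e-01,  9.78051203e-01, -5.15830832e-04, -1.51569027e-04]), 'force': array([ 0.4500114 , -0.57405217,  0.39182973]), 'wrist_torque': array([0.01471493, 0.02775854, 0.02165386]), 'grip_width': 0.9994843858537859}
{'fx': 325.581239392786, 'fy': 325.581239392786, 'cx': 284.0723001954872, 'cy': 210.38085881412394, 'dist_coeffs': array([-0.04400147,  0.        ,  0.        ,  0.        ,  0.        ]), 'T_tool_cam': array([[-3.20791915e-04, -9.54765481e-01, -2.97359671e-01,
         7.60384513e-02],
       [ 9.99999948e-01, -3.14600254e-04, -6.86792355e-05,
         1.58534045e-04],
       [-2.79768650e-05, -2.97359678e-01,  9.54765532e-01,
         3.02675665e-02],
       [ 0.00000000e+00,  0.00000000e+00,  0.00000000e+00,
         1.00000000e+00]])}
```

View pics/s0.png

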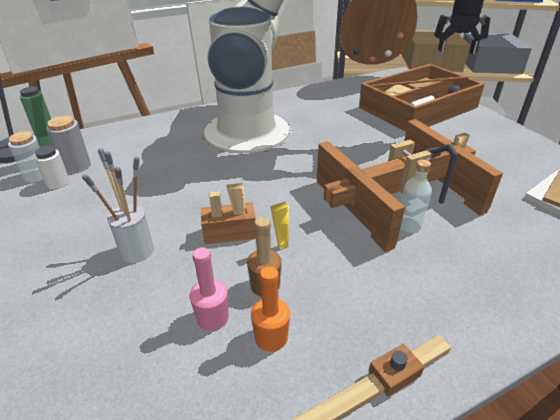

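View pics/t0.png

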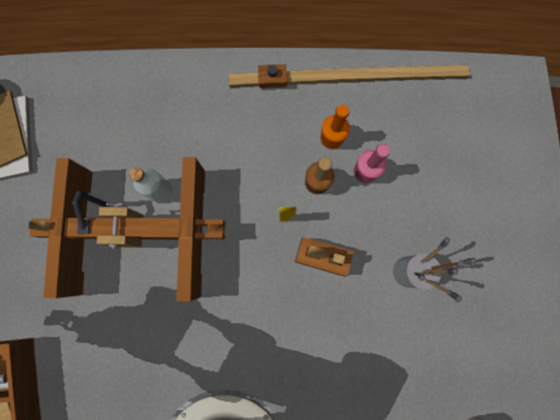

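The top view shows the loose foot at about (190,228), with its tenon end at (222,229). There are three mallets: brown (320,178), orange (336,130) and pink (371,165). Brown is the one meant, since orange and pink are excluded. The key candidates are the two pieces in the block, at (318,252) and (339,259), and a yellow look-alike at (287,213), which is excluded. I'll confirm in a crop which block piece is tapered and taller.

Run:
```python
from h import *
a=cv2.imread('pics/s0.png');b=cv2.imread('pics/t0.png')
A=cv2.resize(a[175:255,190:295],None,fx=5,fy=5,interpolation=2)[:400,:]
B=cv2.resize(b[230:285,285:365],None,fx=5,fy=5,interpolation=2)
C=cv2.resize(b[150:305,170:240],None,fx=3.7,fy=3.7,interpolation=2)
cv=np.zeros((600,800,3),np.uint8); 
A=cv2.resize(A,(500,int(A.shape[0]*500/A.shape[1])))[:320]
cv[:A.shape[0],:500]=A; cv[322:322+275,:400]=B; cv[:C.shape[0],520:520+C.shape[1]]=C
cv2.imwrite('pics/c1.png',cv)
```

```text
(no output)
```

View pics/c1.png

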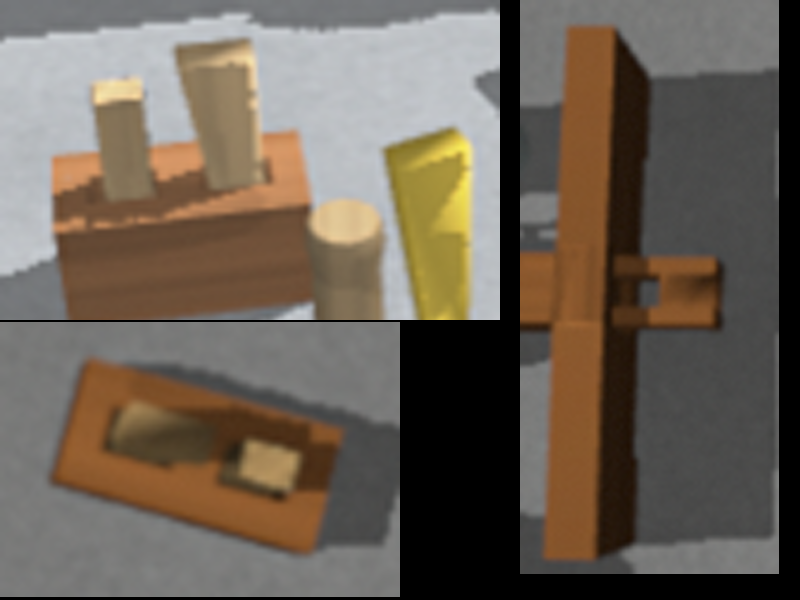

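The piece at left in the top view (318,252) is tapered and taller, so it is the key. Its straight face is towards world +y, and the packing strip is at (339,259). Next I'll get rough poses.

Run:
```python
from h import *
c=cam('top')
f=onz(c,[(182.7,157.6),(195.4,157.6),(176.8,300.5),(190.8,300.5)],.116); print('foot',f.round(4).tolist())
t=onz(c,[(222.7,219.7),(222.7,238.4)],.09); print('ten',t.round(4).tolist())
k=onz(c,[(302,237.2),(353.4,251.6),(295.4,262),(347.4,276)],.06); print('cad',k.round(4).tolist(),k.mean(0))
b=cv2.imread('pics/t0.png')
print('key head',onz(c,[(317,251)],.129), 'mallet top',onz(c,[(324,162)],.167),'turps',onz(c,[(137,174)],.17),'tin',onz(c,[(425,270)],.1),'yellow',onz(c,[(287,213)],.11))
o1,v1=ray(c,[(324,162)]); c2=cam('scene'); o2,v2=ray(c2,[(263,224)])
s=np.linalg.lstsq(np.c_[v1[0],-v2[0]],o2-o1,rcond=None)[0]; print('mallet top 2view',o1+v1[0]*s[0],o2+v2[0]*s[1])
print('pink,orange',onz(c,[(381,152),(342,111)],.167))
```

```text
foot [[0.6457, 0.0888, 0.116], [0.6456, 0.0614, 0.116], [0.3486, 0.0872, 0.116], [0.349, 0.0588, 0.116]]
ten [[0.5163, 0.0027, 0.09], [0.4765, 0.0015, 0.09]]
cad [[0.4827, -0.1677, 0.06], [0.4516, -0.2799, 0.06], [0.4288, -0.1532, 0.06], [0.399, -0.2656, 0.06]] [ 0.44052175 -0.21661226  0.06      ]
key head [[ 0.44900738 -0.19320219  0.129     ]] mallet top [[ 0.6219651  -0.20539317  0.167     ]] turps [[0.59555425 0.16470833 0.17      ]] tin [[ 0.41102548 -0.42183768  0.1       ]] yellow [[ 0.52840698 -0.13365525  0.11      ]]
mallet top 2view [ 0.62348103 -0.20603417  0.16186272] [ 0.62264186 -0.20808849  0.16187143]
pink,orange [[ 0.64378649 -0.3202128   0.167     ]
 [ 0.73035506 -0.24435059  0.167     ]]
```

```bash
cat >> h.py <<'E'
def go(p,yaw=None):
    "shift in tool axes and spin (deg) to TCP p (world), yaw = world angle of tool y, deg"
    s=ctrl.state(); M=R.from_quat(s['tool_rot']).as_matrix(); cur=np.degrees(np.arctan2(M[1,1],M[0,1]))
    tilt=np.degrees(np.arccos(-M[2,2]))
    sp=0 if yaw is None else -((yaw-cur+180)%360-180)
    print('t',round(s['clock'],2),'pos',s['ee_pos'].round(4),'yaw',cur.round(2),'tilt',tilt.round(2),'F',s['force'].round(1),'| lin',(M.T@(np.array(p)-s['ee_pos'])).round(4).tolist(),'spin',round(sp,2))
E
python3 -c "
from h import *
go([.446,-.191,.39],-15.2)"
```

```text
t 0.1 pos [0.2547 0.5706 0.4042] yaw 65.95 tilt 0.06 F [ 0.5 -0.6  0.4] | lin [-0.4851, -0.6175, 0.0148] spin 81.15
```

Call:
{"op": "apply_moves", "data": {
  "plan": [
    {"linear":[-0.485,-0.6175,0.015],"spin":81},
    {"linear":[-0.485,-0.6175,0.015],"spin":81},
    {"linear":[-0.485,-0.6175,0.015],"spin":81},
    {"linear":[-0.485,-0.6175,0.015],"spin":81},
    {"linear":[-0.485,-0.6175,0.015],"spin":81},
    {"linear":[-0.485,-0.6175,0.015],"spin":81},
    {"linear":[-0.485,-0.6175,0.015],"spin":81},
    {"linear":[-0.485,-0.6175,0.015],"spin":81}
  ]
}}

```text
clock: 0.9
ee_pos: [0.3519, 0.181, 0.3971]
tool_rot: [0.726, 0.688, -0.0, 0.0]
force: [1.0, 1.0, -0.3]
grip_width: 1.002
```

```bash
python3 -c "
from h import *
go([.446,-.191,.39],-15.2)"
```

```text
t 0.9 pos [0.3519 0.181  0.3971] yaw -3.13 tilt 0.05 F [ 1.   1.  -0.3] | lin [-0.3663, 0.1143, 0.0074] spin 12.07
```

Call:
{"op": "apply_moves", "data": {
  "plan": [
    {"linear":[-0.3663,0.114,0.007],"spin":12},
    {"linear":[-0.3663,0.114,0.007],"spin":12},
    {"linear":[-0.3663,0.114,0.007],"spin":12},
    {"linear":[-0.3663,0.114,0.007],"spin":12},
    {"linear":[-0.3663,0.114,0.007],"spin":12},
    {"linear":[-0.3663,0.114,0.007],"spin":12},
    {"linear":[-0.3663,0.114,0.007],"spin":12},
    {"linear":[-0.3663,0.114,0.007],"spin":12}
  ]
}}

```text
clock: 1.7
ee_pos: [0.446, -0.1941, 0.3902]
tool_rot: [0.795, 0.607, -0.0, 0.0]
force: [0.9, 0.8, -0.4]
grip_width: 1.002
```

Call:
{"op": "apply_moves", "data": {
  "plan": [
    {"linear":[0,0,0],"spin":0},
    {"linear":[0,0,0],"spin":0},
    {"linear":[0,0,0],"spin":0}
  ]
}}

```text
clock: 2.0
ee_pos: [0.4456, -0.1933, 0.39]
tool_rot: [0.794, 0.607, -0.0, -0.0]
force: [0.2, -0.2, 0.0]
grip_width: 0.999
```

Run:
```python
from h import *
go([.446,-.191,.39],-15.2)
s,im=shot('wrist','w1.png')
c=cam('wrist',s); print(proj(c,[[.449,-.193,.129],[.4405,-.2166,.06]]))
cv2.imwrite('pics/w1b.png',cv2.resize(im,(784,588),interpolation=2))
```

```text
t 2.0 pos [ 0.4456 -0.1933  0.39  ] yaw -15.2 tilt 0.06 F [ 0.2 -0.2  0. ] | lin [0.0023, -0.0002, -0.0] spin -0.0
[[288.71181345 214.16800898]
 [285.63338673 216.67575894]]
```

View pics/w1b.png

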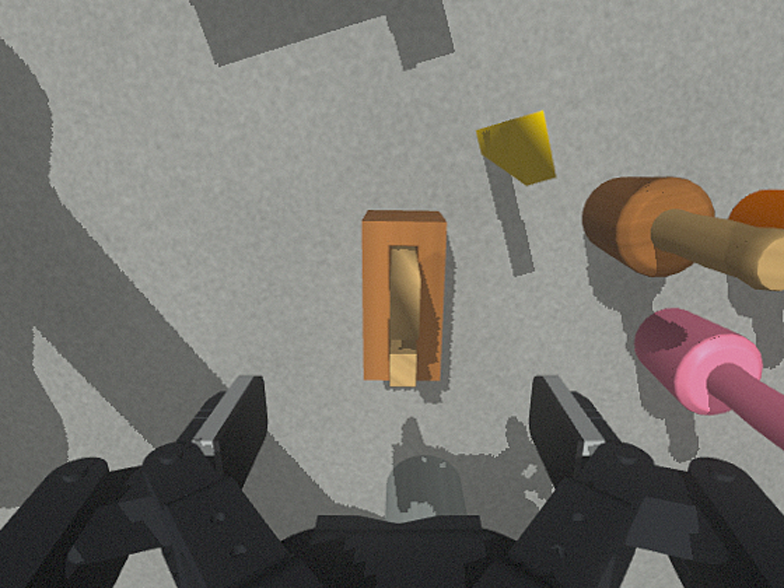

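Run:
```python
from h import *
im=cv2.imread('pics/w1.png')
cv2.imwrite('pics/w1c.png',cv2.resize(im[140:285,245:335],(485,580*1),fx=0,fy=0,interpolation=2) if 0 else cv2.resize(im[145:285,250:330],None,fx=4.2,fy=4.2,interpolation=2))
s=ctrl.state();c=cam('wrist',s)
# predicted bits, if key is vertical with head centre at estimate
```

```text
(no output)
```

View pics/w1c.png

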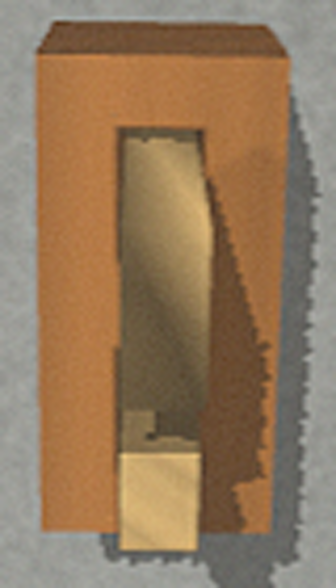

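Run:
```python
from h import *
s=ctrl.state();c=cam('wrist',s)
g=lambda L:[(250+x/4.2,145+y/4.2) for x,y in L]
k=onz(c,g([(38,55),(290,55),(272,532),(42,532)]),.06);m=k.mean(0)
print(k.round(4).tolist(),m, 'edges',np.linalg.norm(np.roll(k,-1,0)-k,axis=1))
ay=k[:2].mean(0)-k[2:].mean(0);ax=k[1:3].mean(0)-k[[0,3]].mean(0)
print('yaw',np.degrees(np.arctan2(-ay[0],ay[1])),np.degrees(np.arctan2(ax[1],ax[0])))
h=onz(c,g([(120,235),(212,235)]),.129);print('head edge',h.round(4).tolist(),h.mean(0),'yaw',np.degrees(np.arctan2(*(h[1]-h[0])[1::-1])))
y=np.radians(-15.2);X=np.array([np.cos(y),np.sin(y),0]);Y=np.array([-np.sin(y),np.cos(y),0])
e=h.mean(0);print('key mid', e-13.1e-3*Y,'socket',m+.026*Y, 'keymid in caddy',(e-13.1e-3*Y-m)@X,(e-13.1e-3*Y-m)@Y)
b=onz(c,g([(120,135),(203,135)]),.06);print('base edge in caddy y',(b-m)@Y,(b-m)@X,'head edge',(h-m)@X,(h-m)@Y)
```

```text
[[0.4318, -0.1552, 0.06], [0.4851, -0.1697, 0.06], [0.454, -0.2818, 0.06], [0.3997, -0.2671, 0.06]] [ 0.44265547 -0.21843993  0.06      ] edges [0.05519363 0.11634423 0.05624227 0.11634648]
yaw -15.766763675126029 -15.172464847791744
head edge [[0.4445, -0.181, 0.129], [0.4601, -0.1852, 0.129]] [ 0.45231382 -0.18311937  0.129     ] yaw -15.172814092446943
key mid [ 0.44887915 -0.19576109  0.129     ] socket [ 0.44947239 -0.1933495   0.06      ] keymid in caddy 5.979987784407101e-05 0.02351723780938048
base edge in caddy y [0.04034312 0.04035242] [-0.00914335  0.0093399 ] head edge [-0.0080016  0.0081212] [0.03661341 0.03662106]
```

```bash
python3 -c "
from h import *
go([.448,-.1987,.266],-15.4)"
```

```text
t 2.05 pos [ 0.4456 -0.193   0.3901] yaw -15.17 tilt 0.05 F [-0.6  0.3 -0.2] | lin [-0.0048, 0.0038, 0.1241] spin 0.23
```

Call:
{"op": "apply_moves", "data": {
  "plan": [
    {"linear":[-0.0048,0.0038,0.03],"spin":0.2},
    {"linear":[-0.0048,0.0038,0.06],"spin":0.2},
    {"linear":[-0.0048,0.0038,0.09],"spin":0.2},
    {"linear":[-0.0048,0.0038,0.11],"spin":0.2},
    {"linear":[-0.0048,0.0038,0.124],"spin":0.2},
    {"linear":[-0.0048,0.0038,0.124],"spin":0.2},
    {"linear":[-0.0048,0.0038,0.124],"spin":0.2}
  ],
  "grip": 0.05
}}

```text
clock: 2.75
ee_pos: [0.4481, -0.1981, 0.2666]
tool_rot: [0.795, 0.607, -0.0, 0.0]
force: [0.7, -1.1, -0.1]
grip_width: 0.584
```

Run:
```python
from h import *
go([.448,-.1987,.266],-15.4)
s,im=shot('wrist','w2.png')
cv2.imwrite('pics/w2b.png',im)
```

```text
t 2.75 pos [ 0.4481 -0.1981  0.2666] yaw -15.31 tilt 0.05 F [ 0.7 -1.1 -0.1] | lin [-0.0006, 0.0001, 0.0006] spin 0.09
```

View pics/w2b.png

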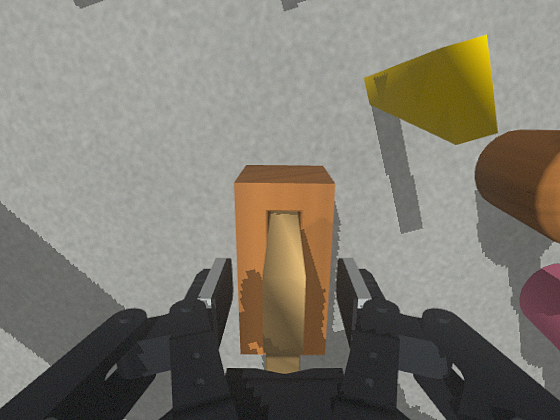

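The key is centred between the pads: its column is about 286 and the pads are at 230 and 340. I'll close and lift.

Call:
{"op": "apply_moves", "data": {
  "plan": [
    {"linear":[0,0,0]},
    {"linear":[0,0,0]},
    {"linear":[0,0,0]},
    {"linear":[0,0,0]},
    {"linear":[0,0,0]},
    {"linear":[0,0,0]},
    {"linear":[0,0,0]},
    {"linear":[0,0,0]}
  ],
  "grip": 0.0
}}

```text
invalid input
```

Call:
{"op": "apply_moves", "data": {
  "plan": [
    {"linear":[0,0,-0.02]},
    {"linear":[0,0,-0.05]},
    {"linear":[0,0,-0.08]},
    {"linear":[0,0,-0.12]},
    {"linear":[0,0,-0.15]},
    {"linear":[0,0,-0.15]},
    {"linear":[0,0,-0.15]}
  ]
}}

```text
invalid input
```

```bash
python3 -c "
from h import *
go([.4963,.045,.416],0.4)"
```

```text
t 2.8 pos [ 0.4482 -0.1983  0.2669] yaw -15.32 tilt 0.06 F [-0.5  0.8  0.6] | lin [0.2472, -0.0179, -0.1493] spin -15.72
```

Both calls were refused because the spin was missing, so nothing moved.

Call:
{"op": "apply_moves", "data": {
  "plan": [
    {"linear":[0,0,0],"spin":0},
    {"linear":[0,0,0],"spin":0},
    {"linear":[0,0,0],"spin":0},
    {"linear":[0,0,0],"spin":0},
    {"linear":[0,0,0],"spin":0},
    {"linear":[0,0,0],"spin":0},
    {"linear":[0,0,0],"spin":0},
    {"linear":[0,0,0],"spin":0}
  ],
  "grip": 0.0
}}

```text
clock: 3.6
ee_pos: [0.4484, -0.1984, 0.2677]
tool_rot: [0.795, 0.607, -0.0, 0.001]
force: [-0.8, 1.3, 9.9]
grip_width: 0.181
```

Call:
{"op": "apply_moves", "data": {
  "plan": [
    {"linear":[0,0,-0.02],"spin":0},
    {"linear":[0,0,-0.05],"spin":0},
    {"linear":[0,0,-0.08],"spin":0},
    {"linear":[0,0,-0.12],"spin":0},
    {"linear":[0,0,-0.15],"spin":0},
    {"linear":[0,0,-0.15],"spin":0},
    {"linear":[0,0,-0.15],"spin":0}
  ]
}}

```text
clock: 4.3
ee_pos: [0.448, -0.198, 0.418]
tool_rot: [0.795, 0.606, 0.0, 0.002]
force: [0.4, 0.1, -0.2]
grip_width: 0.183
```

```bash
python3 -c "
from h import *
print(ctrl.state()['grip_width'])
go([.4963,-0.03,.416],0.4)"
```

```text
0.18258402958600958
t 4.3 pos [ 0.448 -0.198  0.418] yaw -15.33 tilt 0.2 F [ 0.4  0.1 -0.2] | lin [0.1748, 0.0021, 0.0017] spin -15.73
```

Call:
{"op": "apply_moves", "data": {
  "plan": [
    {"linear":[0.17,0.002,0.002],"spin":-15.7},
    {"linear":[0.175,0.002,0.002],"spin":-15.7},
    {"linear":[0.175,0.002,0.002],"spin":-15.7},
    {"linear":[0.175,0.002,0.002],"spin":-15.7},
    {"linear":[0.175,0.002,0.002],"spin":-15.7},
    {"linear":[0.175,0.002,0.002],"spin":-15.7},
    {"linear":[0.175,0.002,0.002],"spin":-15.7}
  ]
}}

```text
clock: 5.0
ee_pos: [0.4959, -0.0305, 0.415]
tool_rot: [0.705, 0.709, -0.0, 0.001]
force: [-0.1, -0.2, -1.3]
grip_width: 0.177
```

Run:
```python
from h import *
go([.4963,-0.03,.416],0.4)
s,im=shot('wrist','w3.png'); np.save('w3.npy',np.r_[s['ee_pos'],s['tool_rot']])
cv2.imwrite('pics/w3b.png',cv2.resize(im[0:300,150:450],(600,600),interpolation=2))
```

```text
t 5.0 pos [ 0.4959 -0.0305  0.415 ] yaw 0.34 tilt 0.15 F [-0.1 -0.2 -1.3] | lin [0.0005, 0.0004, -0.001] spin -0.06
```

View pics/w3b.png

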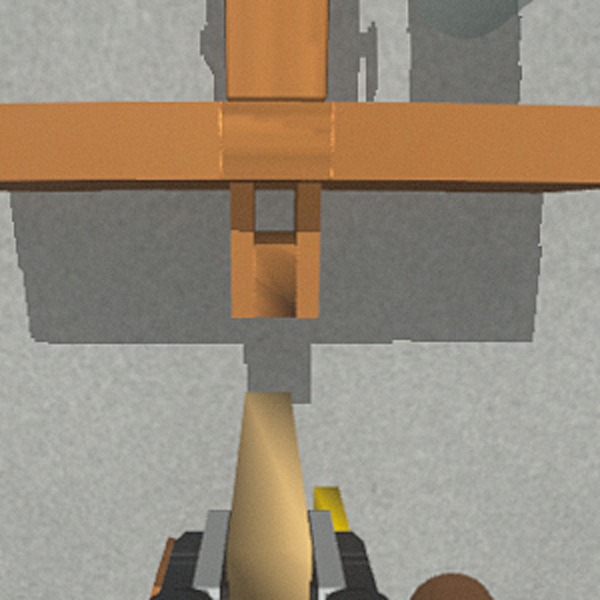

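Run:
```python
from h import *
v=np.load('w3.npy'); s=dict(ee_pos=v[:3],tool_rot=v[3:]); c=cam('wrist',s)
g=cv2.GaussianBlur(cv2.imread('pics/w3.png'),(3,3),0).astype(float)
def step(line):  # strongest sub-pixel gradient peaks
    d=np.abs(np.diff(line,axis=0)).sum(1); i=[k for k in range(1,len(d)-1) if d[k]>=d[k-1] and d[k]>d[k+1] and d[k]>30]
    return [(round(k+.5+.5*(d[k-1]-d[k+1])/(d[k-1]-2*d[k]+d[k+1]),2),int(d[k])) for k in i]
print('foot edges by column')
for u in (165,200,240,350,390,430): print(u,[(40+a,b) for a,b in step(g[40:110,u-2:u+3].mean(1))])
print('slot col',[(85+a,b) for a,b in step(g[85:170,284:292].mean(1))])
for r0,r1 in((95,113),(140,157)): print('rows',r0,[(255+a,b) for a,b in step(g[r0:r1,255:320].mean(0))])
```

```text
foot edges by column
165 [(np.float64(51.03), 59), (np.float64(89.69), 82), (np.float64(95.39), 72)]
200 [(np.float64(50.42), 74), (np.float64(89.32), 101), (np.float64(94.91), 71)]
240 [(np.float64(50.41), 82), (np.float64(89.41), 112), (np.float64(94.61), 70)]
350 [(np.float64(50.63), 81), (np.float64(89.59), 99), (np.float64(95.02000000000001), 69)]
390 [(np.float64(51.4), 54), (np.float64(90.2), 86), (np.float64(95.72), 80)]
430 [(np.float64(52.15), 69), (np.float64(90.78999999999999), 90), (np.float64(95.45), 140)]
slot col [(np.float64(89.28), 94), (np.float64(94.52), 62), (np.float64(114.85), 60), (np.float64(121.5), 64), (np.float64(158.29000000000002), 42)]
rows 95 [(np.float64(264.7), 37), (np.float64(277.19), 47), (np.float64(296.42), 56), (np.float64(309.78), 41)]
rows 140 [(np.float64(265.26), 52), (np.float64(297.67), 61), (np.float64(308.9), 49)]
```

Run:
```python
from h import *
v=np.load('w3.npy'); s=dict(ee_pos=v[:3],tool_rot=v[3:]); c=cam('wrist',s)
f=onz(c,[(165,89.69),(200,89.32),(240,89.41),(350,89.59),(390,90.2),(430,90.8)],.116); a=np.polyfit(f[:,0],f[:,1],1)
print('foot face y at .496',np.polyval(a,.496),'yaw',np.degrees(a[0]),f.round(4).tolist())
f=onz(c,[(165,51.0),(200,50.42),(240,50.41),(350,50.63),(390,51.4),(430,52.15)],.116); b=np.polyfit(f[:,0],f[:,1],1);print('rear',np.polyval(b,.496),np.degrees(b[0]))
p=onz(c,[(288,121.5),(288,158.29),(265.1,148),(309,148),(277.2,104),(296.7,104)],.09);print(p.round(4).tolist()); print('wallbottom',onz(c,[(288,114.85)],.05))
print('tenon mid x',p[2:4,0].mean(),'slot mid',p[4:,0].mean())
# key tip edges
print('tip expected', proj(c,[[.4959,-.0305+.0026+.0131,.161],[.4959-.008,-.0305+.0157,.161],[.4959+.008,-.0305+.0157,.161]]))
g=cv2.imread('pics/w3.png').astype(int)
d=lambda L:[(i,int(x)) for i,x in enumerate(np.abs(np.diff(L,axis=0)).sum(1)) if x>60]
print('tip row',d(g[180:215,284:290].mean(1)),'tip cols',d(g[198:202,255:320].mean(0)))
```

```text
foot face y at .496 0.06004600293200205 yaw 0.16937126693326865 [[0.4025, 0.0598, 0.116], [0.4301, 0.0599, 0.116], [0.4614, 0.0598, 0.116], [0.5471, 0.0603, 0.116], [0.5786, 0.0603, 0.116], [0.6104, 0.0604, 0.116]]
rear 0.0881176418294257 0.18617267750286237
[[0.4993, 0.0347, 0.09], [0.4996, 0.0024, 0.09], [0.479, 0.0116, 0.09], [0.5183, 0.0118, 0.09], [0.4899, 0.0493, 0.09], [0.5067, 0.0494, 0.09]]
wallbottom [[0.49976236 0.03961267 0.05      ]]
tenon mid x 0.49866706269616473 slot mid 0.4982740641475294
tip expected [[283.81299531 197.17497958]
 [272.55897113 197.11795471]
 [295.06521233 197.23338386]]
tip row [] tip cols [(16, 71), (49, 99), (50, 98)]
```

```bash
python3 -c "
from h import *
go([.4985,.043,.415],0.2)"
```

```text
t 5.05 pos [ 0.496  -0.0307  0.4153] yaw 0.3 tilt 0.16 F [-0.3 -0.3  0.1] | lin [0.0737, 0.0029, 0.0001] spin 0.1
```

Call:
{"op": "apply_moves", "data": {
  "plan": [
    {"linear":[0.03,0.003,0.0],"spin":0.1},
    {"linear":[0.06,0.003,0.0],"spin":0.1},
    {"linear":[0.0737,0.003,0.0],"spin":0.1},
    {"linear":[0.0737,0.003,0.0],"spin":0.1},
    {"linear":[0.0737,0.003,0.02],"spin":0.1},
    {"linear":[0.0737,0.003,0.04],"spin":0.1},
    {"linear":[0.0737,0.003,0.055],"spin":0.1},
    {"linear":[0.0737,0.003,0.06],"spin":0.1}
  ]
}}

```text
clock: 5.85
ee_pos: [0.4983, 0.0417, 0.3538]
tool_rot: [0.706, 0.708, -0.001, 0.001]
force: [-0.2, 0.9, 0.1]
grip_width: 0.176
```

Run:
```python
from h import *
go([.4985,.043,.33],0.2)
s,a=shot('wrist','w4.png'); s,b=shot('scene','s4.png')
A=cv2.resize(a[120:420,180:400],None,fx=2,fy=2,interpolation=2)[:600]
B=cv2.resize(b[130:240,300:390],None,fx=4,fy=4,interpolation=2)
z=np.zeros((600,800,3),np.uint8);z[:A.shape[0],:440]=A;z[:440,440:800]=B;cv2.imwrite('pics/c4.png',z)
```

```text
t 5.85 pos [0.4983 0.0417 0.3538] yaw 0.15 tilt 0.16 F [-0.2  0.9  0.1] | lin [0.0014, 0.0002, 0.0238] spin -0.05
```

View pics/c4.png

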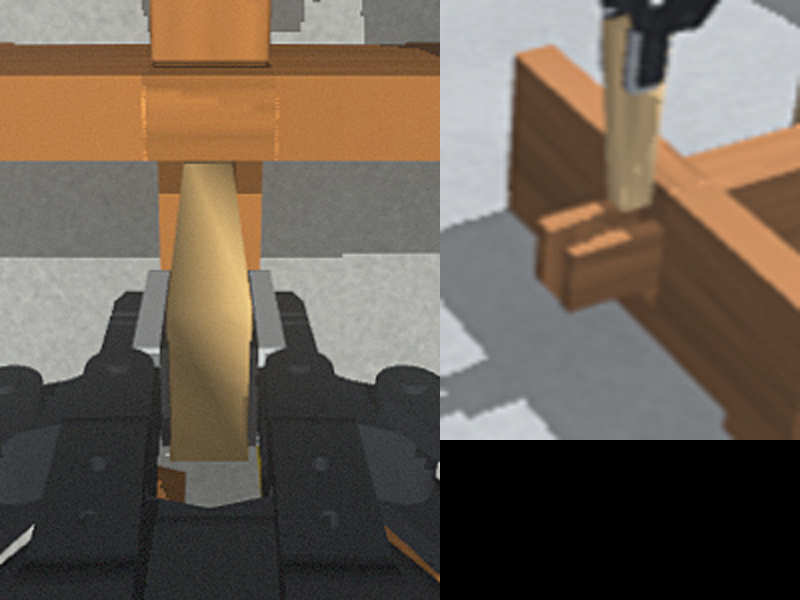

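Tip centred over the slot (tip column 210, tenon 160–262). I'll descend gradually.

Call:
{"op": "apply_moves", "data": {
  "plan": [
    {"linear":[0.0005,0.0003,0.01],"spin":0},
    {"linear":[0.0005,0.0003,0.02],"spin":0},
    {"linear":[0.0005,0.0003,0.03],"spin":0},
    {"linear":[0.0005,0.0003,0.035],"spin":0},
    {"linear":[0.0005,0.0003,0.035],"spin":0}
  ]
}}

```text
clock: 6.45
ee_pos: [0.4988, 0.0425, 0.3189]
tool_rot: [0.706, 0.708, -0.001, 0.001]
force: [0.1, 0.7, 0.2]
grip_width: 0.179
```

```bash
python3 -c "
from h import *
go([.4985,.0437,.300],0.2)"
```

```text
t 6.45 pos [0.4988 0.0425 0.3189] yaw 0.16 tilt 0.16 F [0.1 0.7 0.2] | lin [0.0013, -0.0002, 0.0189] spin -0.04
```

Call:
{"op": "apply_moves", "data": {
  "plan": [
    {"linear":[0.0007,-0.0002,0.003],"spin":0},
    {"linear":[0.0013,-0.0002,0.006],"spin":0},
    {"linear":[0.0013,-0.0002,0.011],"spin":0},
    {"linear":[0.0013,-0.0002,0.016],"spin":0},
    {"linear":[0.0013,-0.0002,0.019],"spin":0},
    {"linear":[0.0013,-0.0002,0.019],"spin":0}
  ]
}}

```text
clock: 7.05
ee_pos: [0.4985, 0.0436, 0.2994]
tool_rot: [0.706, 0.708, -0.002, 0.0]
force: [1.0, -4.6, -3.7]
grip_width: 0.181
```

Call:
{"op": "apply_moves", "data": {
  "plan": [
    {"linear":[0,0,0.0015],"spin":0},
    {"linear":[0,0,0.003],"spin":0},
    {"linear":[0,0,0.003],"spin":0}
  ]
}}

```text
clock: 7.35
ee_pos: [0.4984, 0.0436, 0.2962]
tool_rot: [0.706, 0.708, -0.002, 0.0]
force: [1.2, -3.9, -2.0]
grip_width: 0.181
```

Call:
{"op": "apply_moves", "data": {
  "plan": [
    {"linear":[-0.0005,0,0.001],"spin":0},
    {"linear":[-0.0005,0,0.003],"spin":0},
    {"linear":[-0.0005,0,0.004],"spin":0},
    {"linear":[-0.0005,0,0.004],"spin":0}
  ]
}}

```text
clock: 7.75
ee_pos: [0.4984, 0.0432, 0.292]
tool_rot: [0.706, 0.708, -0.002, 0.0]
force: [-0.1, 0.6, -0.6]
grip_width: 0.178
```

```bash
python3 -c "
from h import *
go([.4985,.0437,.290],0.2); print(ctrl.state()['wrist_torque'])"
```

```text
t 7.75 pos [0.4984 0.0432 0.292 ] yaw 0.16 tilt 0.19 F [-0.1  0.6 -0.6] | lin [0.0005, 0.0001, 0.002] spin -0.04
[-0.0149302   0.00019173  0.00848391]
```

Tip at about 38 mm, no force. I'll continue in 1 mm steps until I feel contact.

Call:
{"op": "apply_moves", "data": {
  "plan": [
    {"linear":[0,0,0.001],"spin":0},
    {"linear":[0,0,0.002],"spin":0},
    {"linear":[0,0,0.002],"spin":0}
  ]
}}

```text
clock: 8.05
ee_pos: [0.4983, 0.0432, 0.2899]
tool_rot: [0.706, 0.708, -0.002, 0.0]
force: [-0.7, -0.9, -0.1]
grip_width: 0.174
```

Call:
{"op": "apply_moves", "data": {
  "plan": [
    {"linear":[0,0,0.001],"spin":0},
    {"linear":[0,0,0.002],"spin":0},
    {"linear":[0,0,0.002],"spin":0}
  ]
}}

```text
clock: 8.35
ee_pos: [0.4983, 0.0432, 0.2877]
tool_rot: [0.706, 0.708, -0.002, -0.0]
force: [-0.4, 0.0, -0.3]
grip_width: 0.18
```

Call:
{"op": "apply_moves", "data": {
  "plan": [
    {"linear":[0,0,0.001],"spin":0},
    {"linear":[0,0,0.002],"spin":0},
    {"linear":[0,0,0.002],"spin":0}
  ]
}}

```text
clock: 8.65
ee_pos: [0.4982, 0.0432, 0.2856]
tool_rot: [0.706, 0.708, -0.002, -0.0]
force: [0.2, 0.3, -0.1]
grip_width: 0.179
```

Call:
{"op": "apply_moves", "data": {
  "plan": [
    {"linear":[0,0,0.001],"spin":0},
    {"linear":[0,0,0.002],"spin":0},
    {"linear":[0,0,0.002],"spin":0}
  ]
}}

```text
clock: 8.95
ee_pos: [0.4982, 0.0432, 0.2835]
tool_rot: [0.706, 0.708, -0.002, -0.0]
force: [0.3, 0.0, -0.5]
grip_width: 0.18
```

Call:
{"op": "apply_moves", "data": {
  "plan": [
    {"linear":[0,0,0.001],"spin":0},
    {"linear":[0,0,0.002],"spin":0},
    {"linear":[0,0,0.002],"spin":0}
  ]
}}

```text
clock: 9.25
ee_pos: [0.4982, 0.0433, 0.2814]
tool_rot: [0.706, 0.708, -0.002, -0.0]
force: [0.7, 2.4, -1.1]
grip_width: 0.182
```

Call:
{"op": "apply_moves", "data": {
  "plan": [
    {"linear":[0,0,0.001],"spin":0},
    {"linear":[0,0,0.002],"spin":0},
    {"linear":[0,0,0.002],"spin":0}
  ]
}}

```text
clock: 9.55
ee_pos: [0.4983, 0.0434, 0.2795]
tool_rot: [0.706, 0.708, -0.001, -0.0]
force: [-0.1, 5.1, 4.7]
grip_width: 0.181
```

```bash
python3 -c "
from h import *
go([.4985,.0437,.290],0.2); print(ctrl.state()['wrist_torque'])"
```

```text
t 9.55 pos [0.4983 0.0434 0.2795] yaw 0.15 tilt 0.17 F [-0.1  5.1  4.7] | lin [0.0002, 0.0001, -0.0105] spin -0.05
[ 0.75274706 -0.01378815  0.03461186]
```

Call:
{"op": "apply_moves", "data": {
  "plan": [
    {"linear":[0.0006,0,0.0],"spin":0},
    {"linear":[0.0006,0,0.0],"spin":0}
  ]
}}

```text
clock: 9.75
ee_pos: [0.4983, 0.0439, 0.2796]
tool_rot: [0.706, 0.708, -0.002, 0.0]
force: [-0.4, -3.1, 1.9]
grip_width: 0.178
```

Call:
{"op": "apply_moves", "data": {
  "plan": [
    {"linear":[0.0,0,0.001],"spin":0},
    {"linear":[0.0,0,0.001],"spin":0}
  ]
}}

```text
clock: 9.95
ee_pos: [0.4983, 0.0439, 0.2783]
tool_rot: [0.706, 0.708, -0.002, -0.0]
force: [0.2, -1.0, -1.4]
grip_width: 0.18
```

Key is snug against both faces with small forces. I'll release it.

Call:
{"op": "apply_moves", "data": {
  "plan": [
    {"linear":[0,0,0],"spin":0},
    {"linear":[0,0,0],"spin":0},
    {"linear":[0,0,0],"spin":0},
    {"linear":[0,0,0],"spin":0},
    {"linear":[0,0,0],"spin":0},
    {"linear":[0,0,0],"spin":0},
    {"linear":[0,0,0],"spin":0}
  ],
  "grip": 0.045
}}

```text
clock: 10.65
ee_pos: [0.4983, 0.0439, 0.2783]
tool_rot: [0.706, 0.708, -0.002, -0.0]
force: [0.2, 0.3, 0.2]
grip_width: 0.528
```

Call:
{"op": "apply_moves", "data": {
  "plan": [
    {"linear":[0,0,-0.03],"spin":0},
    {"linear":[0,0,-0.06],"spin":0},
    {"linear":[0,0,-0.09],"spin":0},
    {"linear":[0,0,-0.12],"spin":0},
    {"linear":[0,0,-0.14],"spin":0},
    {"linear":[0,0,-0.14],"spin":0},
    {"linear":[0,0,-0.14],"spin":0}
  ]
}}

```text
clock: 11.35
ee_pos: [0.4985, 0.0442, 0.4183]
tool_rot: [0.706, 0.708, -0.002, 0.0]
force: [0.4, -0.1, -0.1]
grip_width: 0.526
```

Run:
```python
from h import *
go([.4985,.0,.42],0.2)
s,a=shot('wrist','w5.png'); np.save('w5.npy',np.r_[s['ee_pos'],s['tool_rot']]); s,b=shot('scene','s5.png'); shot('top','t5.png')
A=cv2.resize(a[50:350,180:400],None,fx=2,fy=2,interpolation=2)[:600]
B=cv2.resize(b[130:240,300:390],None,fx=4,fy=4,interpolation=2)
z=np.zeros((600,800,3),np.uint8);z[:A.shape[0],:440]=A;z[:440,440:800]=B;cv2.imwrite('pics/c5.png',z)
```

```text
t 11.35 pos [0.4985 0.0442 0.4183] yaw 0.16 tilt 0.18 F [ 0.4 -0.1 -0.1] | lin [-0.0442, -0.0001, -0.0016] spin -0.04
```

View pics/c5.png

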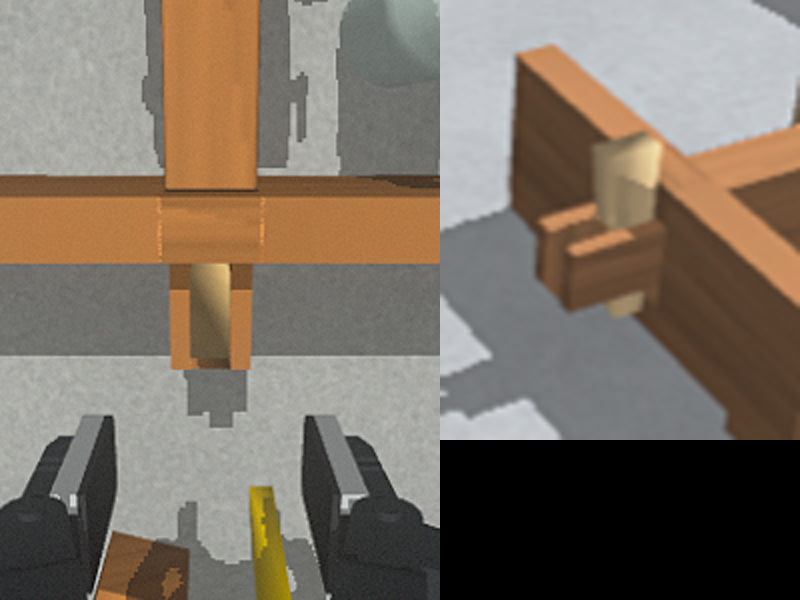

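The key stands upright in the slot against the foot. Now the brown mallet.

```bash
python3 -c "
from h import *
go([.622,-.206,.40],0.2)"
```

```text
t 11.5 pos [0.4984 0.0442 0.4174] yaw 0.16 tilt 0.28 F [ 0.4  0.1 -0.8] | lin [-0.2505, 0.123, 0.0174] spin -0.04
```

Call:
{"op": "apply_moves", "data": {
  "plan": [
    {"linear":[-0.25,0.123,0.017],"spin":0},
    {"linear":[-0.25,0.123,0.017],"spin":0},
    {"linear":[-0.25,0.123,0.017],"spin":0},
    {"linear":[-0.25,0.123,0.017],"spin":0},
    {"linear":[-0.25,0.123,0.017],"spin":0},
    {"linear":[-0.25,0.123,0.017],"spin":0},
    {"linear":[-0.25,0.123,0.017],"spin":0},
    {"linear":[-0.25,0.123,0.017],"spin":0}
  ],
  "grip": 0.055
}}

```text
clock: 12.3
ee_pos: [0.6219, -0.2058, 0.399]
tool_rot: [0.706, 0.708, -0.003, -0.002]
force: [-0.5, 0.7, 0.4]
grip_width: 0.641
```

Call:
{"op": "apply_moves", "data": {
  "plan": [
    {"linear":[0,0,0],"spin":0},
    {"linear":[0,0,0],"spin":0}
  ]
}}

```text
clock: 12.5
ee_pos: [0.6216, -0.2048, 0.3988]
tool_rot: [0.706, 0.708, -0.003, -0.002]
force: [0.1, -0.0, -0.3]
grip_width: 0.641
```

Run:
```python
from h import *
go([.622,-.206,.29],0.2)
s,im=shot('wrist','w6.png'); c=cam('wrist',s)
print(proj(c,[[.622,-.206,.167],[.622,-.206,.076]]))
cv2.imwrite('pics/w6b.png',im)
```

```text
t 12.5 pos [ 0.6216 -0.2048  0.3988] yaw 0.16 tilt 0.4 F [ 0.1 -0.  -0.3] | lin [-0.0011, 0.0012, 0.1088] spin -0.04
[[287.22008495 231.17743585]
 [287.02557709 195.97389634]]
```

View pics/w6b.png

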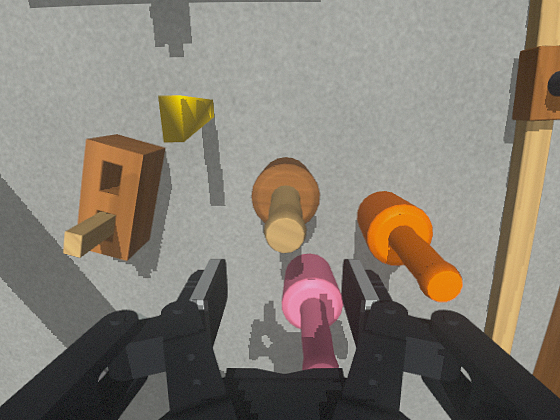

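Run:
```python
from h import *
s=ctrl.state(); c=cam('wrist',s)
im=cv2.imread('pics/w6.png'); hsv=cv2.cvtColor(im,cv2.COLOR_BGR2HSV); print(hsv[234,285],hsv[205,287],hsv[185,265])
for a,b in(((285,234.5),.167),((265,234.5),.167),((305,234.5),.167),((286,187),.076),((252.5,195),.076),((319.5,195),.076)): print(onz(c,[a],b).round(4))
go([.622,-.206,.29],0.2)
```

```text
[ 18 113 204] [ 18 100 127] [ 15 149 166]
[[ 0.6207 -0.2086  0.167 ]]
[[ 0.6074 -0.2087  0.167 ]]
[[ 0.634  -0.2085  0.167 ]]
[[ 0.6212 -0.1977  0.076 ]]
[[ 0.5901 -0.2054  0.076 ]]
[[ 0.6524 -0.2052  0.076 ]]
t 12.55 pos [ 0.6216 -0.2049  0.399 ] yaw 0.16 tilt 0.38 F [0.2 0.8 0.2] | lin [-0.001, 0.0011, 0.109] spin -0.04
```

Call:
{"op": "apply_moves", "data": {
  "plan": [
    {"linear":[-0.003,-0.0008,0.03],"spin":0},
    {"linear":[-0.003,-0.0008,0.06],"spin":0},
    {"linear":[-0.003,-0.0008,0.085],"spin":0},
    {"linear":[-0.003,-0.0008,0.1],"spin":0},
    {"linear":[-0.003,-0.0008,0.109],"spin":0},
    {"linear":[-0.003,-0.0008,0.109],"spin":0},
    {"linear":[-0.003,-0.0008,0.109],"spin":0}
  ]
}}

```text
clock: 13.25
ee_pos: [0.6204, -0.2078, 0.2909]
tool_rot: [0.706, 0.708, -0.002, -0.002]
force: [0.4, 0.1, 0.1]
grip_width: 0.649
```

Call:
{"op": "apply_moves", "data": {
  "plan": [
    {"linear":[0,0,0],"spin":0},
    {"linear":[0,0,0],"spin":0},
    {"linear":[0,0,0],"spin":0},
    {"linear":[0,0,0],"spin":0},
    {"linear":[0,0,0],"spin":0},
    {"linear":[0,0,0],"spin":0},
    {"linear":[0,0,0],"spin":0}
  ],
  "grip": 0.0
}}

```text
clock: 13.95
ee_pos: [0.6207, -0.2079, 0.2921]
tool_rot: [0.706, 0.708, -0.002, -0.001]
force: [0.2, 1.6, 6.6]
grip_width: 0.3
```

```bash
python3 -c "
from h import *
go([.622,-.206,.29],0.2);print(ctrl.state()['grip_width'],ctrl.state()['qpos'])"
```

```text
t 13.95 pos [ 0.6207 -0.2079  0.2921] yaw 0.18 tilt 0.24 F [0.2 1.6 6.6] | lin [0.0019, 0.0013, 0.002] spin -0.02
0.2997360912105818 [-0.41351295  0.65058184  1.38447042 -0.00379028  1.10905798 -0.4149347 ]
```

Call:
{"op": "apply_moves", "data": {
  "plan": [
    {"linear":[0,0,-0.02],"spin":0},
    {"linear":[0,0,-0.05],"spin":0},
    {"linear":[0,0,-0.08],"spin":0},
    {"linear":[0,0,-0.11],"spin":0},
    {"linear":[0,0,-0.14],"spin":0},
    {"linear":[0,0,-0.17],"spin":0},
    {"linear":[0,0,-0.18],"spin":0},
    {"linear":[0,0,-0.18],"spin":0}
  ]
}}

```text
clock: 14.75
ee_pos: [0.6214, -0.2075, 0.4732]
tool_rot: [0.706, 0.708, -0.002, 0.001]
force: [0.4, -0.3, -3.4]
grip_width: 0.298
```

```bash
python3 -c "
from h import *
go([.4985,.0426,.47],0.2)"
```

```text
t 14.75 pos [ 0.6214 -0.2075  0.4732] yaw 0.18 tilt 0.19 F [ 0.4 -0.3 -3.4] | lin [0.2505, -0.1222, 0.0026] spin -0.02
```

Call:
{"op": "apply_moves", "data": {
  "plan": [
    {"linear":[0.04,-0.02,0.0],"spin":0},
    {"linear":[0.08,-0.04,0.0],"spin":0},
    {"linear":[0.12,-0.06,0.002],"spin":0},
    {"linear":[0.16,-0.08,0.002],"spin":0},
    {"linear":[0.2,-0.1,0.002],"spin":0},
    {"linear":[0.235,-0.115,0.002],"spin":0},
    {"linear":[0.2505,-0.122,0.002],"spin":0},
    {"linear":[0.2505,-0.122,0.002],"spin":0}
  ]
}}

```text
clock: 15.55
ee_pos: [0.4973, 0.0444, 0.469]
tool_rot: [0.705, 0.709, -0.002, -0.001]
force: [0.3, -1.2, -2.9]
grip_width: 0.298
```

Call:
{"op": "apply_moves", "data": {
  "plan": [
    {"linear":[0,0,0],"spin":0},
    {"linear":[0,0,0],"spin":0},
    {"linear":[0,0,0],"spin":0}
  ]
}}

```text
clock: 15.85
ee_pos: [0.4975, 0.0437, 0.4684]
tool_rot: [0.705, 0.709, -0.003, -0.001]
force: [-0.3, 0.1, -1.8]
grip_width: 0.295
```

Run:
```python
from h import *
go([.4985,.0426,.44],0.2)
s,a=shot('wrist','w7.png'); s,b=shot('scene','s7.png')
A=cv2.resize(a[60:360,170:400],None,fx=1.85,fy=1.85,interpolation=2)[:600]
B=cv2.resize(b[110:240,300:390],None,fx=4,fy=4,interpolation=2)
z=np.zeros((600,800,3),np.uint8);z[:A.shape[0],:A.shape[1]]=A;z[:520,440:800]=B;cv2.imwrite('pics/c7.png',z)
```

```text
t 15.85 pos [0.4975 0.0437 0.4684] yaw 0.26 tilt 0.33 F [-0.3  0.1 -1.8] | lin [-0.0011, 0.0011, 0.0284] spin 0.06
```

View pics/c7.png

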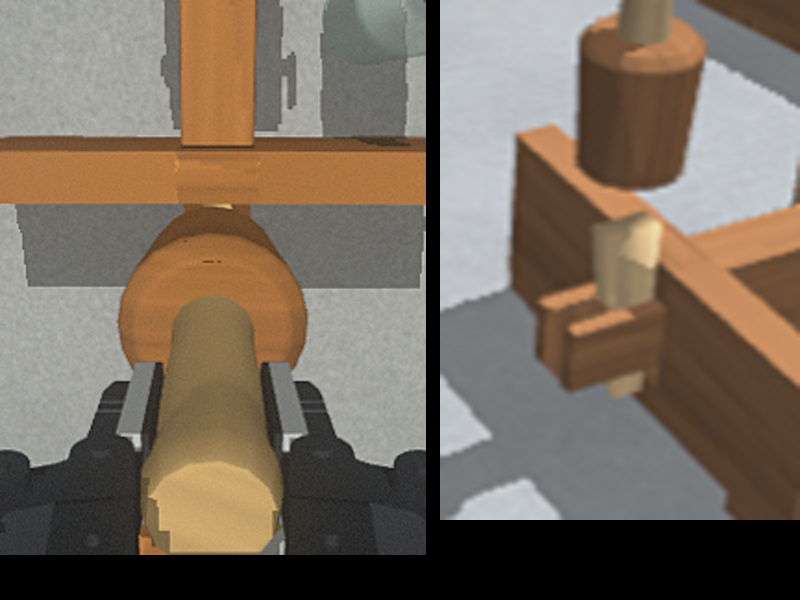

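Call:
{"op": "apply_moves", "data": {
  "plan": [
    {"linear":[-0.001,0.001,0.008],"spin":0},
    {"linear":[-0.001,0.001,0.016],"spin":0},
    {"linear":[-0.001,0.001,0.024],"spin":0},
    {"linear":[-0.001,0.001,0.029],"spin":0},
    {"linear":[-0.001,0.001,0.031],"spin":0},
    {"linear":[-0.001,0.001,0.031],"spin":0}
  ]
}}

```text
clock: 16.55
ee_pos: [0.4984, 0.0428, 0.4375]
tool_rot: [0.705, 0.709, -0.003, -0.001]
force: [-0.4, -0.4, -2.7]
grip_width: 0.298
```

Call:
{"op": "apply_moves", "data": {
  "plan": [
    {"linear":[0,0,0.001],"spin":0},
    {"linear":[0,0,0.002],"spin":0},
    {"linear":[0,0,0.003],"spin":0}
  ]
}}

```text
clock: 16.85
ee_pos: [0.4984, 0.0428, 0.4345]
tool_rot: [0.705, 0.709, -0.003, -0.001]
force: [0.0, -0.1, -2.8]
grip_width: 0.296
```

Call:
{"op": "apply_moves", "data": {
  "plan": [
    {"linear":[0,0,0.001],"spin":0},
    {"linear":[0,0,0.002],"spin":0},
    {"linear":[0,0,0.003],"spin":0}
  ]
}}

```text
clock: 17.15
ee_pos: [0.4983, 0.0428, 0.4315]
tool_rot: [0.705, 0.709, -0.003, -0.001]
force: [0.4, 0.6, -2.4]
grip_width: 0.294
```

Call:
{"op": "apply_moves", "data": {
  "plan": [
    {"linear":[0,0,0.001],"spin":0},
    {"linear":[0,0,0.002],"spin":0}
  ]
}}

```text
clock: 17.35
ee_pos: [0.4985, 0.0428, 0.4298]
tool_rot: [0.705, 0.709, -0.002, -0.0]
force: [-1.3, 0.4, 3.9]
grip_width: 0.296
```

Call:
{"op": "apply_moves", "data": {
  "plan": [
    {"linear":[0,0,0.001],"spin":0},
    {"linear":[0,0,0.002],"spin":0}
  ]
}}

```text
clock: 17.55
ee_pos: [0.4986, 0.0428, 0.428]
tool_rot: [0.705, 0.709, -0.002, -0.0]
force: [0.2, 1.1, 4.2]
grip_width: 0.297
```

Call:
{"op": "apply_moves", "data": {
  "plan": [
    {"linear":[0,0,0.001],"spin":0},
    {"linear":[0,0,0.002],"spin":0}
  ]
}}

```text
clock: 17.75
ee_pos: [0.4986, 0.0429, 0.4261]
tool_rot: [0.705, 0.709, -0.002, -0.0]
force: [0.1, 1.8, 5.3]
grip_width: 0.297
```

Call:
{"op": "apply_moves", "data": {
  "plan": [
    {"linear":[0,0,0.001],"spin":0},
    {"linear":[0,0,0.002],"spin":0}
  ]
}}

```text
clock: 17.95
ee_pos: [0.4987, 0.043, 0.4241]
tool_rot: [0.705, 0.709, -0.002, -0.0]
force: [-0.2, 2.8, 5.5]
grip_width: 0.296
```

Call:
{"op": "apply_moves", "data": {
  "plan": [
    {"linear":[0,0,0.0007],"spin":0},
    {"linear":[0,0,0.0014],"spin":0}
  ]
}}

```text
clock: 18.15
ee_pos: [0.4989, 0.0431, 0.423]
tool_rot: [0.705, 0.709, -0.001, 0.0]
force: [-1.7, 2.6, 16.6]
grip_width: 0.298
```

Call:
{"op": "apply_moves", "data": {
  "plan": [
    {"linear":[0,0,0.0007],"spin":0},
    {"linear":[0,0,0.0014],"spin":0}
  ]
}}

```text
clock: 18.35
ee_pos: [0.4991, 0.0432, 0.4226]
tool_rot: [0.705, 0.709, -0.001, 0.001]
force: [-5.0, 1.0, 29.0]
grip_width: 0.298
```

That's tight: mallet force about 32 N including the mallet's weight, a bit above the band but below 35. I'll lift off at once.

Call:
{"op": "apply_moves", "data": {
  "plan": [
    {"linear":[0,0,-0.002],"spin":0},
    {"linear":[0,0,-0.01],"spin":0},
    {"linear":[0,0,-0.03],"spin":0},
    {"linear":[0,0,-0.05],"spin":0},
    {"linear":[0,0,-0.05],"spin":0},
    {"linear":[0,0,-0.05],"spin":0}
  ]
}}

```text
clock: 18.95
ee_pos: [0.499, 0.0432, 0.4724]
tool_rot: [0.705, 0.709, -0.0, 0.001]
force: [-0.7, 0.1, -2.2]
grip_width: 0.289
```

Run:
```python
from h import *
go([.6207,-.2079,.4725],0.2)
s,a=shot('wrist','w8.png'); c=cam('wrist',s)
# foot faces vs rail: rear gap; use rail-side edge in this and earlier picture
g=cv2.GaussianBlur(a,(3,3),0).astype(float); 
L=g[40:200,190:240].mean(1); d=np.abs(np.diff(L,axis=0)).sum(1)
for k in range(1,len(d)-1):
    if d[k]>40 and d[k]>=d[k-1] and d[k]>d[k+1]: 
        q=40+k+.5+.5*(d[k-1]-d[k+1])/(d[k-1]-2*d[k]+d[k+1]); print(round(q,2),int(d[k]),'y at z.116',onz(c,[(215,q)],.116)[0][1].round(4))
L=g[40:200,270:290].mean(1); d=np.abs(np.diff(L,axis=0)).sum(1)
print('rail col',[(40+k,int(d[k])) for k in range(1,len(d)-1) if d[k]>40 and d[k]>=d[k-1] and d[k]>d[k+1]])
shot('scene','s8.png')
```

```text
t 18.95 pos [0.499  0.0432 0.4724] yaw 0.27 tilt 0.1 F [-0.7  0.1 -2.2] | lin [-0.2517, 0.1206, 0.0003] spin 0.07
132.3 111 y at z.116 0.0971
139.56 61 y at z.116 0.0901
167.66 58 y at z.116 0.0621
rail col [(137, 72), (139, 66), (171, 47)]
```

The foot's outer face is now at y = 62.1 mm (it was 60.0), so it is closed, and the force rose steeply. Returning the mallet.

Call:
{"op": "apply_moves", "data": {
  "plan": [
    {"linear":[-0.04,0.02,0.0],"spin":0},
    {"linear":[-0.08,0.04,0.0],"spin":0},
    {"linear":[-0.12,0.06,0.0],"spin":0},
    {"linear":[-0.16,0.08,0.0],"spin":0},
    {"linear":[-0.2,0.1,0.0],"spin":0},
    {"linear":[-0.235,0.113,0.0],"spin":0},
    {"linear":[-0.2517,0.1206,0.0],"spin":0},
    {"linear":[-0.2517,0.1206,0.0],"spin":0}
  ]
}}

```text
clock: 19.85
ee_pos: [0.6211, -0.2103, 0.4699]
tool_rot: [0.706, 0.708, -0.002, -0.001]
force: [-0.5, 0.7, -2.9]
grip_width: 0.293
```

```bash
python3 -c "
from h import *
go([.6207,-.2079,.294],0.2)"
```

```text
t 19.85 pos [ 0.6211 -0.2103  0.4699] yaw 0.14 tilt 0.2 F [-0.5  0.7 -2.9] | lin [0.0027, 0.0001, 0.1759] spin -0.06
```

Call:
{"op": "apply_moves", "data": {
  "plan": [
    {"linear":[0.002,0,0.03],"spin":0},
    {"linear":[0.002,0,0.06],"spin":0},
    {"linear":[0.002,0,0.09],"spin":0},
    {"linear":[0.002,0,0.12],"spin":0},
    {"linear":[0.002,0,0.145],"spin":0},
    {"linear":[0.002,0,0.16],"spin":0},
    {"linear":[0.002,0,0.168],"spin":0},
    {"linear":[0.002,0,0.168],"spin":0}
  ]
}}

```text
clock: 20.65
ee_pos: [0.6201, -0.208, 0.3006]
tool_rot: [0.706, 0.708, -0.002, -0.002]
force: [0.8, -0.4, -1.7]
grip_width: 0.3
```

Call:
{"op": "apply_moves", "data": {
  "plan": [
    {"linear":[0,0,0.002],"spin":0},
    {"linear":[0,0,0.004],"spin":0},
    {"linear":[0,0,0.006],"spin":0},
    {"linear":[0,0,0.008],"spin":0}
  ]
}}

```text
clock: 21.05
ee_pos: [0.6202, -0.208, 0.2929]
tool_rot: [0.706, 0.708, -0.002, -0.002]
force: [-0.2, -0.4, -2.5]
grip_width: 0.295
```

Call:
{"op": "apply_moves", "data": {
  "plan": [
    {"linear":[0,0,0.0007],"spin":0},
    {"linear":[0,0,0.0014],"spin":0}
  ]
}}

```text
clock: 21.25
ee_pos: [0.6202, -0.208, 0.2921]
tool_rot: [0.706, 0.708, -0.002, -0.001]
force: [-3.6, 1.7, 13.8]
grip_width: 0.298
```

Call:
{"op": "apply_moves", "data": {
  "plan": [
    {"linear":[0,0,-0.0004],"spin":0},
    {"linear":[0,0,-0.0004],"spin":0},
    {"linear":[0,0,-0.0004],"spin":0}
  ]
}}

```text
clock: 21.55
ee_pos: [0.6202, -0.208, 0.2925]
tool_rot: [0.706, 0.708, -0.002, -0.001]
force: [0.5, 0.2, -2.9]
grip_width: 0.294
```

Call:
{"op": "apply_moves", "data": {
  "plan": [
    {"linear":[0,0,0],"spin":0},
    {"linear":[0,0,0],"spin":0},
    {"linear":[0,0,0],"spin":0},
    {"linear":[0,0,0],"spin":0},
    {"linear":[0,0,0],"spin":0},
    {"linear":[0,0,0],"spin":0}
  ],
  "grip": 0.06
}}

```text
clock: 22.15
ee_pos: [0.6202, -0.208, 0.2925]
tool_rot: [0.706, 0.708, -0.002, -0.001]
force: [-0.4, -0.3, 0.4]
grip_width: 0.702
```

Call:
{"op": "apply_moves", "data": {
  "plan": [
    {"linear":[0,0,-0.02],"spin":0},
    {"linear":[0,0,-0.05],"spin":0},
    {"linear":[0,0,-0.09],"spin":0},
    {"linear":[0,0,-0.13],"spin":0},
    {"linear":[0,0,-0.15],"spin":0},
    {"linear":[0,0,-0.15],"spin":0}
  ]
}}

```text
clock: 22.75
ee_pos: [0.6213, -0.2081, 0.4461]
tool_rot: [0.706, 0.708, -0.001, 0.001]
force: [0.2, 0.3, 0.5]
grip_width: 0.701
```

Run:
```python
from h import *
go([.4985,-0.03,.43],0.2)
s,b=shot('scene','s9.png'); s,t=shot('top','t9.png')
z=np.zeros((600,800,3),np.uint8)
z[:320,:400]=cv2.resize(b[130:290,190:390],None,fx=2,fy=2,interpolation=2)
z[:400,410:770]=cv2.resize(b[140:240,310:400],None,fx=4,fy=4,interpolation=2)
z[325:600,:400]=cv2.resize(t[110:240,165:354],(400,275),interpolation=2)
cv2.imwrite('pics/c9.png',z)
```

```text
t 22.75 pos [ 0.6213 -0.2081  0.4461] yaw 0.16 tilt 0.18 F [0.2 0.3 0.5] | lin [0.1785, -0.1223, 0.0155] spin -0.04
```

View pics/c9.png

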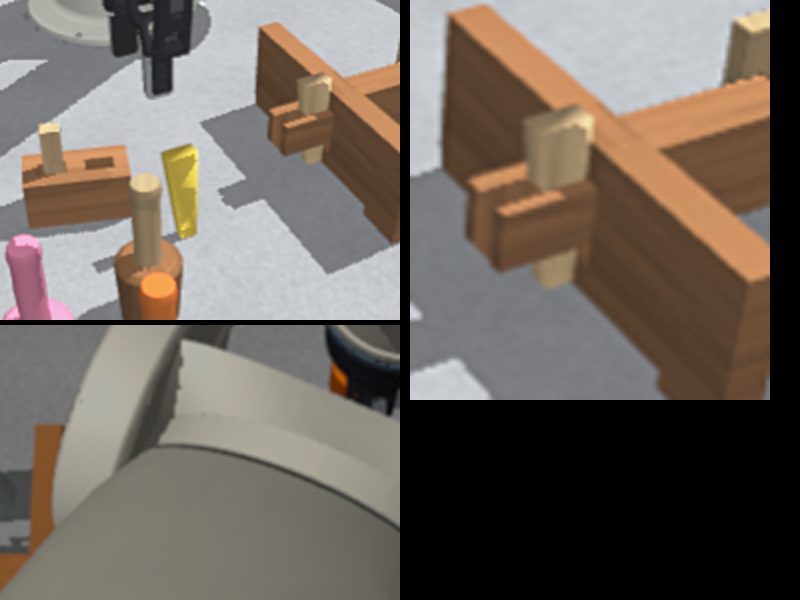

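The mallet stands upright at (147,230). The key is seated in the slot at (560,160) in the right-hand panel. The foot is up against the rail and nothing else has moved.

```bash
python3 -c "
from h import *
print(ctrl.sign_off())"
```

```text
the job is handed in; nothing more can be done
None
```

The job is done and handed in at about 23 s on the robot's clock.

- **Key:** I started it tip first in the tenon slot with its straight side to the foot. I let go when its tip was about 25 mm above the bench.
- **Tapping:** I tapped it down with the brown mallet's flat end, and it sank about 9 mm under 7 to 8 N before the resistance rose steeply. The last measured mallet force was about 32 N, including the mallet's weight. That overshoots the 15–25 N band but stays under the 35 N splitting limit. I only read forces at the end of each move, so a brief higher peak can't be ruled out.
- **Foot:** its outer face moved from y = 60.0 to 62.1 mm. The tenon end puts the closed position at about 62.4 mm, so this agrees within measuring error.
- **Last look:** the final scene picture shows the key seated, no visible split in the tenon, and the mallet upright at its old place. The other things in view had not moved. The arm blocked the top view, so that picture checked nothing, and the turps and brush tin were not in the final crop.

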